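# Clear the column away, find the blind well of a block adapter and hold it well-up

## Robot

A 6-joint arm with a two-finger parallel gripper is mounted at the origin on the work surface. World frame = base frame: x ahead of the robot, y to its left, z up, the work surface at z = 0. Lengths are in m, angles in rad, forces in N, time in s.
With the tool pointing down it reaches from about 0.35 to 0.975 m from the base axis. Payload 4.9 kg.
Tool frame: the origin (TCP) lies on the centre line of the jaws, within the pads' length; the fingertips stand manip.tcp_to_tips ahead of it and the grasp point (between the pads) is the TCP (manip.tcp_to_tips is the distance from the TCP to the fingertips, in m); y points along the fingers, z is the direction in which the jaws open and shut, and the axes are right-handed (so a half turn about y gives the same grasp; the last joint's range is limited). The gripper opens to 85 mm and grips with 20 to 120 N. Pads are 22 mm wide; open, the fingers measure 114 mm over their backs; the gripper's body (76 mm by 85 mm) begins 54 mm behind the grasp point. The pads swing forward as they close: fully open they stand 13 mm farther back than shut.
Start: joints at [1.021, 0.053, 1.613, -0, 1.476, -0.119], TCP at [0.261, 0.568, 0.25] pointing down, gripper open.
Joint ranges: [-3.01, 3.01], [-1.01, 2.22], [0.06, 2.58], [-1.02, 4.17], [0.09, 2.62], [-3.14, 3.14]. Speed limits (rad/s): [2.57, 2.57, 3.14, 3.14, 3.14, 3.14].

## Interface

Orientations are given as a unit quaternion [w, x, y, z].
In Python, from plant import manip gives the robot as it stands.
- The arm moves only by the tool apply_moves, never from a script. Its argument "moves" is a list of rows, each a list of 7 numbers: the gripper's target within -1 to 1 (shut at 1, half-way at 0, fully open at -1), then the shift along the tool's x, y, z in mm, then the turn, a rotation vector about the tool's x, y, z in degrees. A call has 1 to 20 rows; each row shifts and turns the commanded pose from where the row before left it, along the tool's axes as they then stand; what a row does not reach is not made up. A row lasts 1/10 s, in which the tool goes at most 50 mm and 8.59 degrees, less where a joint would pass 70% of its speed; a pose out of reach is approached as far as the arm can. A call with a gripper value outside its range is refused whole. The fingers move at their own pace and stop on an object; the grip force is fixed at half the most. Time passes only in rows, so rows that do not move let the fingers close. It gives the time, the measured TCP pose, the force and the opening at its end, in the units of the state.
- manip.state(): the state, without advancing time (a new reading comes with each control period).
- manip.grab_frame(name): name is "scene" or "top" or "wrist"; returns the picture (420x560x3 uint8, blue, green, red); there is no depth.
- manip.calibration(name): a dict with "mtx" (3x3 intrinsics, pixels), "distortion" ([k1, k2, p1, p2, k3] as OpenCV has them; the pictures are not rectified), "T" (4x4, takes a point from camera to world coordinates); the wrist camera has in their place "T_tool_cam" (4x4, takes a point from camera to tool coordinates, whose origin is the TCP and whose axes are the tool frame's). Camera axes: x right, y down, z forward; pixel columns grow to the right and rows downward; lengths in m; the calibration is good to about 2 mm. A picture is of the moment at which its call begins: read the wrist's pose just before it. calibration takes no time and is no camera call.
- manip.job_done(): hands the job in, once; it reports no verdict.
The state is a dict: "time": time; "joint_pos": joint angles; "joint_vel": joint speeds; "joint_efforts": joint torques, N m; "tool_pos": TCP position; "tool_rot": TCP orientation; "contact_force": force on the tool from outside, world axes, zero at the start; "ft_torque": the same for the moment, N m; "gripper_width": opening from 0.0 (shut) to 1.0 (fully open).
Only numpy, scipy, OpenCV 4.12 (cv2) and the standard library are available. Lean on these libraries where they do the work, as an engineer would, in place of code of your own. Each camera call takes 0.05 s, during which the arm holds its last target. There are 200 camera calls.

## Task

A steel chromatography column is lying across the two aluminium block adapters: pick it up and lay it flat in the shallow steel tray, without dropping it. Then take either one of the adapters, feel (or look) which of its ends has the blind well, turn it well-up, and finish holding it in the gripper, still, with the well straight up and the whole adapter a good 10 cm clear of the bench, so that I can pipette heat-transfer oil into it. Leave the other adapter lying where it is, and do not disturb the bottle, the vial rack or the mouse.

Things in the scene. Friction and masses are not known exactly. Their poses are not given: they have to be found in the camera images.
- adapter_a: aluminium heater-block adapter, 46 x 46 mm, 60 mm long, 0.26 kg, lying on a long side. Origin at its centre, 23 mm above the bench; its y is the long axis, z up at start. One 46 x 46 mm end has a blind round well, 30 mm wide, 45 mm deep, centred; the other end is plain. The frame does not say which end (+y or -y), and the two adapters may differ: feel for it or look.
- adapter_b: the second adapter, outwardly the same, same axes; parallel to the first, 130 mm away centre to centre (84 mm free between). To feel: nudge one fingertip, tilted 45 degrees towards the end face, at the middle of an end, at mid-height: it enters a well by about 10 mm, but a plain end stops it, or the light block slides away.
- column: stainless chromatography column, 196 mm long, 0.16 kg: tube 10 mm in diameter, its middle 104 mm bare, a hexagon nut at each end (20 mm across flats, 36 mm long, centred 70 mm from the middle), grey end plugs. It starts lying on its nuts across the tops of both adapters, axis 56 mm above the bench. Origin at its middle on the axis; x runs along the tube.
- tray: shallow rectangular steel tray fixed to the bench, 250 mm long (its x) by 140 mm wide (its y), rim 14 mm high, wall and floor 3 mm thick. Origin at the centre of its underside. A column lying on its nuts in it has its axis 13 mm above the bench.
- bottle: bystander: closed amber bottle, 70 mm in diameter, 140 mm tall. Origin at the centre of its underside.
- vial_rack: bystander: white rack with eight small capped vials, 85 x 156 mm (its x, y), 78 mm high. Origin at the centre of its underside.
- mouse: bystander: dark grey computer mouse, about 104 x 58 x 34 mm high. Origin at its underside.
There are look-alikes about, which are no part of the job. What is shaped like the adapter_a but black or red is not meant.

How it is judged:
By the outcome, as a careful person would: the job done as asked, in the order asked, and still so for the second after the job is handed in, while the arm keeps its last pose, push and grip.
It also fails if it takes over 61 s, if anything falls off the work surface, if the arm or the gripper's body presses on something with over 40 N, if the wrist force passes 120 N, or if a joint passes its speed limit or range.

## Working session

There is one attempt and no reset: what is moved stays moved. The work goes in short steps, Python scripts to look and compute and a tool call to move; the robot and the scene stay as the last step left them, time stands still between calls to the robot, and variables do not carry over. Pictures are saved under pics/ and viewed, about 8 in all and at most 12, crops included, and the job is handed in when it is done.

Besides the shell and the picture viewer there is one more tool, called after "Request:" by a JSON object that holds its "name" and its "arguments". apply_moves: Moves the arm, as the interface text tells. Its arguments: {"type":"object","properties":{"moves":{"type":"array","items":{"type":"array","items":{"type":"number"}}}},"required":["moves"]}

```bash
mkdir -p pics; python3 - <<'E'
from plant import manip
import cv2,numpy as np
np.set_printoptions(precision=4,suppress=True)
print(manip.state(),manip.tcp_to_tips)
for n in("scene","top","wrist"):
    cv2.imwrite(f"pics/{n}0.png",manip.grab_frame(n)); print(n,manip.calibration(n))
E
```

```text
{'time': 0.0, 'joint_pos': array([ 1.021 ,  0.0533,  1.6143,  0.    ,  1.476 , -0.119 ]), 'joint_vel': array([ 0.0012, -0.0002, -0.0012,  0.001 , -0.0008,  0.0014]), 'joint_efforts': array([  0.0003, -39.3656, -37.019 ,  -0.0001,   0.0067,  -0.    ]), 'tool_pos': array([0.2607, 0.5674, 0.2491]), 'tool_rot': array([-0.6901,  0.6915, -0.1514,  0.1509]), 'contact_force': array([-0.2322,  0.6807, -0.9976]), 'ft_torque': array([-0.0353, -0.0267, -0.03  ]), 'gripper_width': 0.9992066318398072} 0.019
scene {'mtx': array([[468.3777,   0.    , 279.15  ],
       [  0.    , 468.3777, 215.7872],
       [  0.    ,   0.    ,   1.    ]]), 'distortion': array([-0.0126,  0.    ,  0.    ,  0.    ,  0.    ]), 'T': array([[ 0.6482,  0.5013, -0.5732,  1.1799],
       [ 0.7613, -0.4115,  0.5011, -0.5938],
       [ 0.0153, -0.7612, -0.6484,  0.7493],
       [ 0.    ,  0.    ,  0.    ,  1.    ]])}
top {'mtx': array([[383.5135,   0.    , 282.6858],
       [  0.    , 383.5135, 211.9125],
       [  0.    ,   0.    ,   1.    ]]), 'distortion': array([-0.0901,  0.    ,  0.    ,  0.    ,  0.    ]), 'T': array([[-0.0024, -0.9807,  0.1955,  0.4038],
       [-0.9998,  0.0066,  0.0206, -0.0864],
       [-0.0215, -0.1954, -0.9805,  1.0885],
       [ 0.    ,  0.    ,  0.    ,  1.    ]])}
wrist {'mtx': array([[327.4128,   0.    , 274.8693],
       [  0.    , 327.4128, 206.964 ],
       [  0.    ,   0.    ,   1.    ]]), 'distortion': array([-0.0632,  0.    ,  0.    ,  0.    ,  0.    ]), 'T_tool_cam': array([[ 0.0002,  0.9528,  0.3036, -0.0771],
       [ 0.0007, -0.3036,  0.9528, -0.1237],
       [ 1.    ,  0.    , -0.0007, -0.0001],
       [ 0.    ,  0.    ,  0.    ,  1.    ]])}
```

View pics/top0.png

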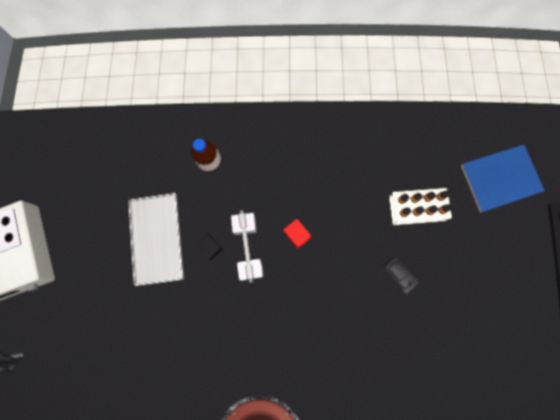

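View pics/scene0.png

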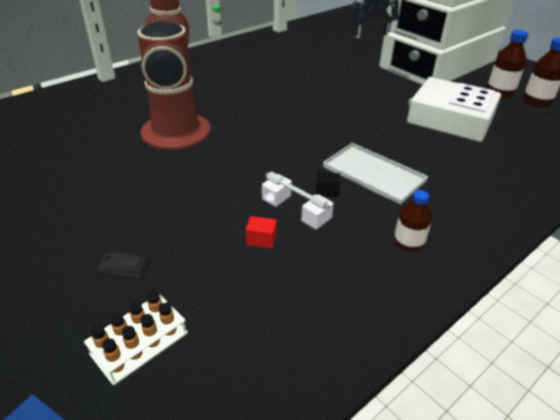

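The top view shows the column and adapters near (247,247), the tray at (156,240), the red decoy at (297,233), the black decoy at (209,246) and the bottle at (206,153). The rack and mouse are far to the right. The scene view agrees; next I'll measure.

```bash
cat > h.py <<'E'
from plant import manip
import cv2,numpy as np
from scipy.spatial.transform import Rotation as R
np.set_printoptions(precision=4,suppress=True)
def toolT():
    s=manip.state(); q=s["tool_rot"]; T=np.eye(4)
    T[:3,:3]=R.from_quat([q[1],q[2],q[3],q[0]]).as_matrix(); T[:3,3]=s["tool_pos"]; return T
def cam(n,T=None):
    c=manip.calibration(n); return c["mtx"],c["distortion"],(c["T"] if n!="wrist" else T@c["T_tool_cam"])
def ray(px,z,n,T=None):
    K,d,M=cam(n,T); p=cv2.undistortPoints(np.array(px,float).reshape(-1,1,2),K,d).reshape(-1,2)
    v=np.c_[p,np.ones(len(p))]@M[:3,:3].T; o=M[:3,3]; return o+v*((z-o[2])/v[:,2])[:,None]
def proj(P,n,T=None):
    K,d,M=cam(n,T); Mi=np.linalg.inv(M); r,_=cv2.Rodrigues(Mi[:3,:3])
    return cv2.projectPoints(np.array(P,float).reshape(-1,1,3),r,Mi[:3,3],K,d)[0].reshape(-1,2)
E
python3 - <<'E'
from h import *
im=cv2.imread("pics/top0.png"); g=im.min(2)
m=(g>120).astype(np.uint8); m[:190]=0;m[300:]=0;m[:,:120]=0;m[:,275:]=0
n,l,st,c=cv2.connectedComponentsWithStats(m)
for i in range(1,n):
    if st[i,4]<20: continue
    pts=np.argwhere(l==i)[:,::-1].astype(np.float32)
    r=cv2.minAreaRect(pts); print(st[i],r)
    z=.014 if st[i,0]<200 else .046
    print(ray(cv2.boxPoints(r),z,"top"), ray([r[0]],z,"top"))
cr=cv2.resize(im[185:295,120:320],None,fx=4,fy=4,interpolation=cv2.INTER_CUBIC)
cv2.imwrite("pics/topc.png",cr)
E
```

```text
[ 129  193   54   93 4225] ((154.54734802246094, 239.0397186279297), (88.67701721191406, 49.738826751708984), 84.98688507080078)
[[0.6659 0.3992 0.014 ]
 [0.6775 0.2499 0.014 ]
 [0.4227 0.2151 0.014 ]
 [0.4094 0.3575 0.014 ]] [[0.5412 0.3041 0.014 ]]
[ 231  211   32   71 1059] ((246.19998168945312, 245.89999389648438), (70.56925964355469, 24.748737335205078), 81.8698959350586)
[[ 0.6104  0.0852  0.046 ]
 [ 0.6198  0.0168  0.046 ]
 [ 0.4278 -0.0123  0.046 ]
 [ 0.4185  0.0538  0.046 ]] [[0.5176 0.0355 0.046 ]]
```

View pics/topc.png

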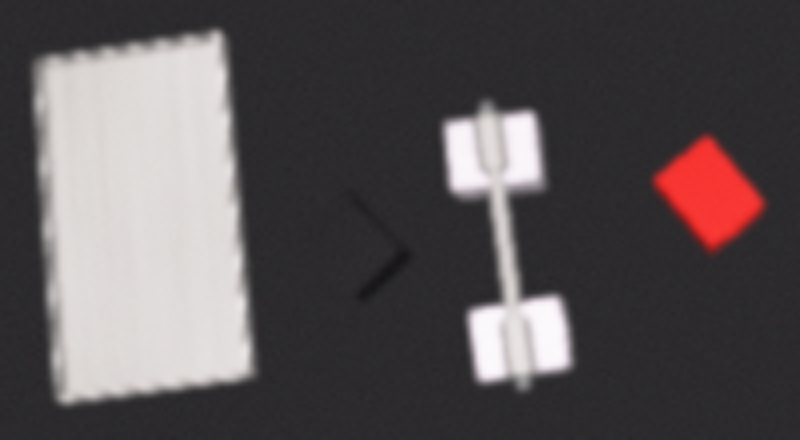

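```bash
python3 - <<'E'
from h import *
im=cv2.imread("pics/scene0.png")
cv2.imwrite("pics/scc.png",cv2.resize(im[165:235,245:345],None,fx=7,fy=7,interpolation=cv2.INTER_CUBIC))
T=toolT(); print(T)
e=ray([[241.5,210],[251,282.5]],.056,"top"); print(e,e.mean(0),np.linalg.norm(e[0]-e[1]),np.degrees(np.arctan2(*(e[0]-e[1])[1::-1])))
for p in ([443,122],[538,111],[545,183],[455,192]),([467,310],[560,295],[573,365],[480,382]):
    q=ray(np.array(p)/4+[120,185],.046,"top"); print(q,q.mean(0),np.linalg.norm(q-np.roll(q,1,0),axis=1))
t=ray(np.array([[35,58],[220,32],[255,378],[62,402]])/4+[120,185],.014,"top");print(t,t.mean(0),np.linalg.norm(t-np.roll(t,1,0),axis=1))
E
```

```text
[[ 0.9086 -0.0008  0.4176  0.2607]
 [-0.4176 -0.0014  0.9086  0.5675]
 [-0.0002 -1.     -0.0016  0.2493]
 [ 0.      0.      0.      1.    ]]
[[0.6158 0.0489 0.056 ]
 [0.4186 0.0202 0.056 ]] [0.5172 0.0345 0.056 ] 0.1993056403581849 8.28995833273065
[[0.6025 0.08   0.046 ]
 [0.6098 0.0138 0.046 ]
 [0.5593 0.0084 0.046 ]
 [0.5533 0.0705 0.046 ]] [0.5812 0.0432 0.046 ] [0.05   0.0666 0.0508 0.0624]
[[ 0.4724  0.0606  0.046 ]
 [ 0.4824 -0.0026  0.046 ]
 [ 0.4354 -0.0117  0.046 ]
 [ 0.424   0.051   0.046 ]] [0.4536 0.0243 0.046 ] [0.0493 0.064  0.048  0.0637]
[[0.6584 0.3898 0.014 ]
 [0.6766 0.2512 0.014 ]
 [0.4269 0.2137 0.014 ]
 [0.4091 0.3521 0.014 ]] [0.5428 0.3017 0.014 ] [0.2521 0.1398 0.2524 0.1395]
```

View pics/scc.png

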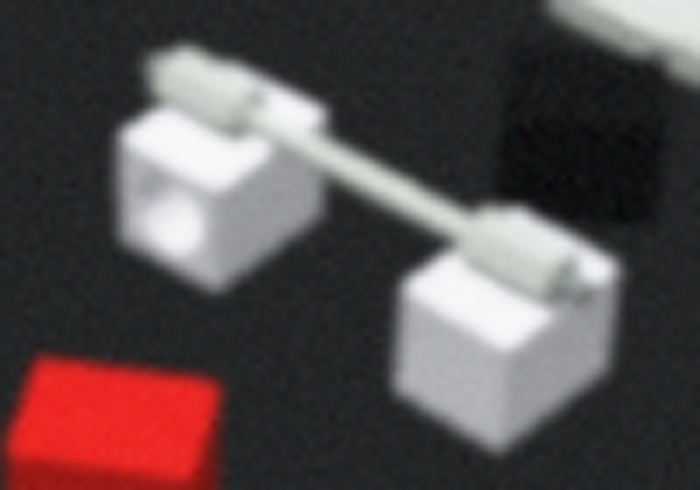

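The near adapter (x≈0.454) has a round well at its -y end. The far one shows a plain -y face, so its well must be at +y. I measured the column middle at (0.517,0.034), yaw 8.3°, and the tray centre at (0.543,0.302), yaw 8.6°. The measured sizes agree with those given. I'll move above the column.

Request:
{"name": "apply_moves", "arguments": {"moves": [[-1, 0, 0, 0, 0, -8.25, 0], [-1, 0, 0, 0, 0, -8.25, 0], [-1, 0, 0, 0, 0, -8.25, 0], [-1, 0, 0, 0, 0, -8.25, 0], [-1, 11, 3, -35.3, 0, 0, 0], [-1, 11, 3, -35.3, 0, 0, 0], [-1, 11, 3, -35.3, 0, 0, 0], [-1, 11, 3, -35.3, 0, 0, 0], [-1, 11, 3, -35.3, 0, 0, 0], [-1, 11, 3, -35.3, 0, 0, 0], [-1, 11, 3, -35.3, 0, 0, 0], [-1, 11, 3, -35.3, 0, 0, 0], [-1, 11, 3, -35.3, 0, 0, 0], [-1, 11, 3, -35.3, 0, 0, 0], [-1, 11, 3, -35.3, 0, 0, 0], [-1, 11, 3, -35.3, 0, 0, 0], [-1, 11, 3, -35.3, 0, 0, 0], [-1, 11, 3, -35.3, 0, 0, 0], [-1, 11, 3, -35.3, 0, 0, 0], [-1, 11, 3, -35.3, 0, 0, 0]]}}

```text
time: 2.15
tool_pos: [0.5171, 0.033, 0.2019]
tool_rot: [0.705, -0.705, -0.051, 0.051]
contact_force: [-0.8, 1.5, 0.4]
gripper_width: 0.996
```

Request:
{"name": "apply_moves", "arguments": {"moves": [[-1, 0, 0, 0, 0, 0, 0], [-1, 0, 0, 0, 0, 0, 0]]}}

```text
time: 2.35
tool_pos: [0.5167, 0.034, 0.2018]
tool_rot: [0.705, -0.705, -0.05, 0.051]
contact_force: [0.9, 0.1, 0.2]
gripper_width: 1.003
```

```bash
python3 - <<'E'
from h import *
T=toolT(); print(T,manip.state()["joint_pos"]); np.save("T1.npy",T)
cv2.imwrite("pics/w1.png",manip.grab_frame("wrist"))
E
```

```text
[[ 0.9897 -0.0012 -0.143   0.5167]
 [ 0.143   0.0005  0.9897  0.034 ]
 [-0.0011 -1.      0.0006  0.2018]
 [ 0.      0.      0.      1.    ]] [-0.0783 -0.1715  1.9094  0.0004  1.4049 -1.7926]
```

View pics/w1.png

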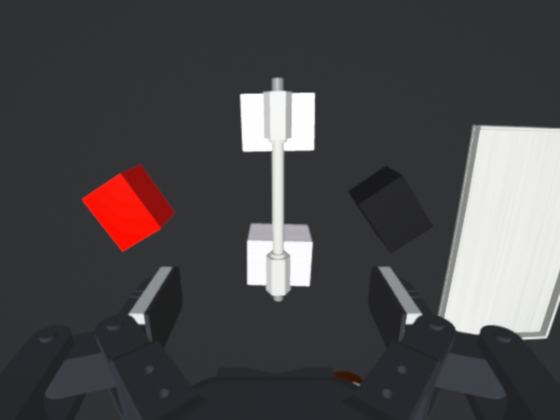

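The wrist view shows the column vertical at u≈278, from (278,78) to (278,300), with the adapters under its ends. Computing positions now.

```bash
python3 - <<'E'
from h import *
T=np.load("T1.npy")
e=ray([[278,78],[278,300]],.056,"wrist",T); print(e,e.mean(0),np.linalg.norm(e[0]-e[1]),np.degrees(np.arctan2(*(e[0]-e[1])[1::-1])))
im=cv2.imread("pics/w1.png")
for p in ([[241,95],[314,93],[315,150],[244,152]],[[248,241],[311,241],[311,286],[248,286]]):
    q=ray(p,.046,"wrist",T); print(q,q.mean(0),np.linalg.norm(q-np.roll(q,1,0),axis=1))
print(ray([[475,126],[450,331]],.014,"wrist",T))
L=np.linalg.inv(T)@np.append(e.mean(0),1); print(L*1000)
E
```

```text
[[0.4209 0.0222 0.056 ]
 [0.6169 0.051  0.056 ]] [0.5189 0.0366 0.056 ] 0.1980550584911253 -171.6281324850424
[[ 0.4374 -0.0057  0.046 ]
 [ 0.4274  0.0528  0.046 ]
 [ 0.4729  0.0618  0.046 ]
 [ 0.4833  0.0021  0.046 ]] [0.4553 0.0277 0.046 ] [0.0465 0.0594 0.0464 0.0605]
[[0.5645 0.0153 0.046 ]
 [0.5562 0.0731 0.046 ]
 [0.6032 0.0816 0.046 ]
 [0.6119 0.0208 0.046 ]] [0.5839 0.0477 0.046 ] [0.0477 0.0585 0.0477 0.0614]
[[0.431  0.2137 0.014 ]
 [0.6601 0.2619 0.014 ]]
[   2.7593  145.8224    2.1537 1000.    ]
```

Request:
{"name": "apply_moves", "arguments": {"moves": [[-1, 2, 0, 2, 0, 0, 0], [-1, 0, 12, 0, 0, 0, 0], [-1, 0, 12, 0, 0, 0, 0], [-1, 0, 12, 0, 0, 0, 0], [-1, 0, 12, 0, 0, 0, 0], [-1, 0, 12, 0, 0, 0, 0], [-1, 0, 12, 0, 0, 0, 0], [-1, 0, 12, 0, 0, 0, 0], [-1, 0, 12, 0, 0, 0, 0], [-1, 0, 12, 0, 0, 0, 0], [-1, 0, 12, 0, 0, 0, 0], [-1, 0, 5, 0, 0, 0, 0], [-1, 0, 5, 0, 0, 0, 0], [-1, 0, 4, 0, 0, 0, 0], [-1, 0, 0, 0, 0, 0, 0], [0, 0, 0, 0, 0, 0, 0], [0, 0, 0, 0, 0, 0, 0], [0.4, 0, 0, 0, 0, 0, 0], [0.4, 0, 0, 0, 0, 0, 0]]}}

```text
time: 4.3
tool_pos: [0.5187, 0.0368, 0.0686]
tool_rot: [-0.705, 0.705, 0.051, -0.051]
contact_force: [-0.8, -0.6, -0.5]
gripper_width: 0.332
```

Request:
{"name": "apply_moves", "arguments": {"moves": [[0.6, 0, 0, 0, 0, 0, 0], [0.7, 0, 0, 0, 0, 0, 0], [0.8, 0, 0, 0, 0, 0, 0], [1, 0, 0, 0, 0, 0, 0], [1, 0, 0, 0, 0, 0, 0], [1, 0, 0, 0, 0, 0, 0], [1, 0, 0, 0, 0, 0, 0], [1, 0, 0, 0, 0, 0, 0]]}}

```text
time: 5.1
tool_pos: [0.5187, 0.0367, 0.0686]
tool_rot: [-0.705, 0.705, 0.051, -0.051]
contact_force: [-0.8, 0.0, 3.1]
gripper_width: 0.083
```

Request:
{"name": "apply_moves", "arguments": {"moves": [[1, 0, -3, 0, 0, 0, 0], [1, 0, -5, 0, 0, 0, 0], [1, 0, -8, 0, 0, 0, 0], [1, 0, -12, 0, 0, 0, 0], [1, 0, -15, 0, 0, 0, 0], [1, 0, -15, 0, 0, 0, 0], [1, 0, -15, 0, 0, 0, 0], [1, 0, -12, 0, 0, 0, 0], [1, 0, -5, 0, 0, 0, 0], [1, 0, 0, 0, 0, 0, 0], [1, 0, 0, 0, 0, 0, 0]]}}

```text
time: 6.2
tool_pos: [0.5182, 0.0368, 0.1578]
tool_rot: [0.705, -0.705, -0.051, 0.052]
contact_force: [0.3, -0.3, -2.3]
gripper_width: 0.09
```

```bash
python3 - <<'E'
from h import *
T=toolT(); print(T,manip.state()["gripper_width"],manip.state()["contact_force"]); np.save("T2.npy",T)
a=manip.grab_frame("wrist"); b=manip.grab_frame("scene")[150:230,235:355]
cv2.imwrite("pics/w2.png",np.vstack([cv2.resize(a,(480,360)),cv2.resize(b,(360,240)).copy() if 0 else cv2.copyMakeBorder(cv2.resize(b,(360,240)),0,0,0,120,0)]))
cv2.imwrite("pics/w2full.png",a)
E
```

```text
[[ 0.9895 -0.0009 -0.1447  0.5182]
 [ 0.1447  0.0001  0.9895  0.0368]
 [-0.0009 -1.      0.0002  0.1578]
 [ 0.      0.      0.      1.    ]] 0.09000214338619754 [ 0.3435 -0.2635 -2.3055]
```

View pics/w2.png

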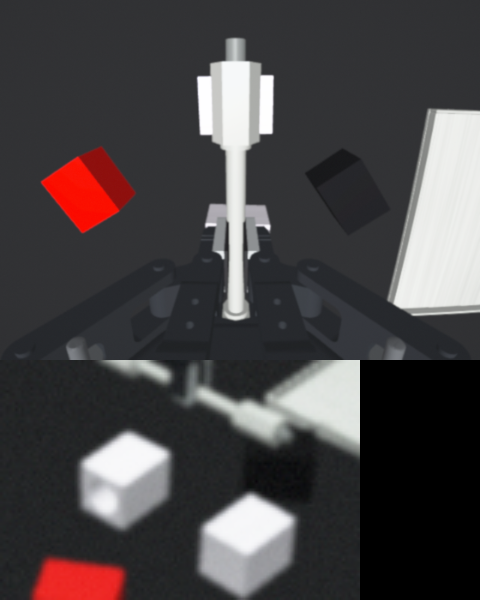

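The wrist view shows the column held squarely and level, and both adapters stayed put. The scene view confirms the near adapter's well is at -y. Moving over the tray.

Request:
{"name": "apply_moves", "arguments": {"moves": [[1, 3, 0, 12, 0, 0, 0], [1, 6, 0, 24, 0, 0, 0], [1, 7, 0, 28, 0, 0, 0], [1, 7, 0, 28, 0, 0, 0], [1, 7, 0, 28, 0, 0, 0], [1, 7, 0, 28, 0, 0, 0], [1, 7, 0, 28, 0, 0, 0], [1, 7, 0, 28, 0, 0, 0], [1, 6, 0, 27, 0, 0, 0], [1, 4, 0, 17, 0, 0, 0], [1, 3, 0, 11, 0, 0, 0], [1, 0, 0, 0, 0, 0, 0], [1, 0, 12, 0, 0, 0, 0], [1, 0, 20, 0, 0, 0, 0], [1, 0, 20, 0, 0, 0, 0], [1, 0, 20, 0, 0, 0, 0], [1, 0, 15, 0, 0, 0, 0], [1, 0, 10, 0, 0, 0, 0], [1, 0, 0, 0, 0, 0, 0], [1, 0, 0, 0, 0, 0, 0]]}}

```text
time: 8.3
tool_pos: [0.5448, 0.3022, 0.0617]
tool_rot: [0.705, -0.705, -0.051, 0.051]
contact_force: [-0.3, 0.3, -2.9]
gripper_width: 0.085
```

```bash
python3 - <<'E'
from h import *
T=toolT(); print(T,manip.state()["contact_force"])
a=manip.grab_frame("wrist"); b=manip.grab_frame("scene")[120:220,300:450]
cv2.imwrite("pics/w3.png",np.vstack([cv2.resize(a,(480,360)),cv2.copyMakeBorder(cv2.resize(b,(360,240)),0,0,0,120,0)]))
E
```

```text
[[ 0.9895  0.0006 -0.1443  0.5448]
 [ 0.1443  0.0002  0.9895  0.3022]
 [ 0.0006 -1.      0.0001  0.0617]
 [ 0.      0.      0.      1.    ]] [-0.3429  0.3303 -2.9218]
```

View pics/w3.png

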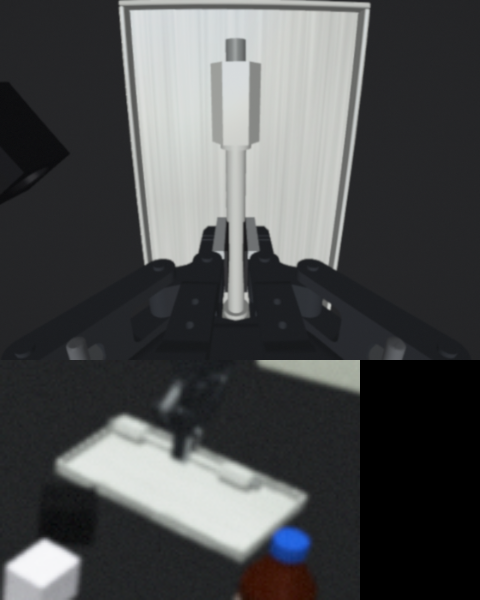

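The column is centred over the tray, parallel to it and inside the rim. Lowering 36 mm, slowly at the end.

Request:
{"name": "apply_moves", "arguments": {"moves": [[1, 0, 8, 0, 0, 0, 0], [1, 0, 8, 0, 0, 0, 0], [1, 0, 8, 0, 0, 0, 0], [1, 0, 4, 0, 0, 0, 0], [1, 0, 3, 0, 0, 0, 0], [1, 0, 1.5, 0, 0, 0, 0], [1, 0, 1.5, 0, 0, 0, 0], [1, 0, 0, 0, 0, 0, 0], [1, 0, 0, 0, 0, 0, 0], [1, 0, 0, 0, 0, 0, 0]]}}

```text
time: 9.4
tool_pos: [0.5446, 0.3024, 0.0277]
tool_rot: [0.705, -0.705, -0.051, 0.051]
contact_force: [0.0, 0.6, -1.3]
gripper_width: 0.082
```

Request:
{"name": "apply_moves", "arguments": {"moves": [[1, 0, 0.7, 0, 0, 0, 0], [1, 0, 0.7, 0, 0, 0, 0], [1, 0, 0, 0, 0, 0, 0], [1, 0, 0, 0, 0, 0, 0]]}}

```text
time: 9.8
tool_pos: [0.5444, 0.3023, 0.0259]
tool_rot: [-0.705, 0.705, 0.051, -0.051]
contact_force: [-0.1, -0.2, -0.5]
gripper_width: 0.087
```

Request:
{"name": "apply_moves", "arguments": {"moves": [[1, 0, 0.7, 0, 0, 0, 0], [1, 0, 0.3, 0, 0, 0, 0], [1, 0, 0, 0, 0, 0, 0], [1, 0, 0, 0, 0, 0, 0]]}}

```text
time: 10.2
tool_pos: [0.5445, 0.3023, 0.0255]
tool_rot: [-0.705, 0.705, 0.051, -0.051]
contact_force: [-2.6, -1.6, 5.5]
gripper_width: 0.086
```

The force changed to +5.5 N up, so the column is seated. Releasing.

Request:
{"name": "apply_moves", "arguments": {"moves": [[0.75, 0, 0, 0, 0, 0, 0], [0.7, 0, 0, 0, 0, 0, 0], [0.6, 0, 0, 0, 0, 0, 0], [0.4, 0, 0, 0, 0, 0, 0], [0.2, 0, 0, 0, 0, 0, 0], [0.2, 0, 0, 0, 0, 0, 0], [0.2, 0, -5, 0, 0, 0, 0], [0.2, 0, -10, 0, 0, 0, 0], [0.2, 0, -20, 0, 0, 0, 0], [0, 0, -30, 0, 0, 0, 0], [-0.5, 0, -30, 0, 0, 0, 0], [-1, 0, -30, 0, 0, 0, 0], [-1, 0, -25, 0, 0, 0, 0], [-1, 0, 0, 0, 0, 0, 0]]}}

```text
time: 11.6
tool_pos: [0.5471, 0.3034, 0.1815]
tool_rot: [0.706, -0.704, -0.055, 0.048]
contact_force: [0.7, -0.1, 0.1]
gripper_width: 1.003
```

```bash
python3 - <<'E'
from h import *
T=toolT(); print(T,manip.state()["contact_force"],manip.state()["joint_pos"])
a=manip.grab_frame("wrist"); cv2.imwrite("pics/w4.png",a)
e=proj([[.5445-.097,.3023-.0141,.013],[.5445+.097,.3023+.0141,.013]],"wrist",T);print(e)
E
```

```text
[[ 0.9894  0.0096 -0.1447  0.5471]
 [ 0.1447  0.0039  0.9895  0.3034]
 [ 0.0101 -0.9999  0.0025  0.1815]
 [ 0.      0.      0.      1.    ]] [ 0.6748 -0.0974  0.0864] [ 0.3875  0.0983  1.6819 -0.      1.351  -1.3285]
[[274.2219  72.0586]
 [274.1972 279.6842]]
```

View pics/w4.png

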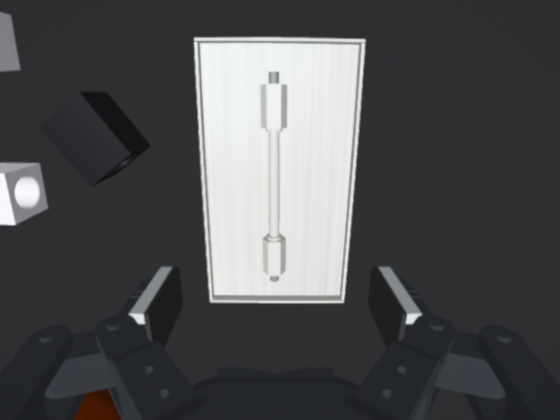

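The column lies flat in the tray, and its ends at (274,72) and (274,280) match the prediction. The adapter at left, (22,192), shows a well on its +y end. That is the far adapter, which agrees with my earlier reading. I'll take the near one, whose well is at -y.

Request:
{"name": "apply_moves", "arguments": {"moves": [[-1, 0, 0, 0, 0, 0, 0.6], [-1, -6, 0, -12, 0, 0, 0], [-1, -11, 0, -22, 0, 0, 0], [-1, -11, 0, -22, 0, 0, 0], [-1, -11, 0, -22, 0, 0, 0], [-1, -12, 0, -23, 0, 0, 0], [-1, -12, 0, -23, 0, 0, 0], [-1, -12, 0, -23, 0, 0, 0], [-1, -11, 0, -22, 0, 0, 0], [-1, -11, 0, -22, 0, 0, 0], [-1, -11, 0, -22, 0, 0, 0], [-1, -11, 0, -22, 0, 0, 0], [-1, -8, 0, -15, 0, 0, 0], [-1, -4.4, 0, -9.9, 0, 0, 0], [-1, 0, 0, 0, 0, 8.2, 0], [-1, 0, 0, 0, 0, 8.2, 0], [-1, 0, 0, 0, 0, 8.2, 0], [-1, 0, 0, 0, 0, 8.2, 0], [-1, 0, 0, 0, 0, 8.2, 0], [-1, 0, 0, 0, 0, 8.2, 0]]}}

```text
time: 13.65
tool_pos: [0.4512, 0.026, 0.1752]
tool_rot: [-0.66, 0.664, -0.253, 0.245]
contact_force: [0.2, -0.5, 0.0]
gripper_width: 1.003
```

Request:
{"name": "apply_moves", "arguments": {"moves": [[-1, 0, 0, 0, 0, 8.2, 0], [-1, 0, 0, 0, 0, 8.2, 0], [-1, 0, 0, 0, 0, 8.2, 0], [-1, 0, 0, 0, 0, 8.2, 0], [-1, 0, 0, 0, 0, 8.2, 0], [-1, 0, 0, 0, 0, 0, 0], [-1, 0, 0, 0, 0, 0, 0]]}}

```text
time: 14.35
tool_pos: [0.4515, 0.0261, 0.1756]
tool_rot: [-0.532, 0.538, -0.465, 0.46]
contact_force: [0.1, -0.4, 0.4]
gripper_width: 1.001
```

```bash
python3 - <<'E'
from h import *
T=toolT(); print(T,manip.state()["contact_force"],manip.state()["joint_pos"])
a=manip.grab_frame("wrist"); np.save("T5.npy",T)
c=np.array([.4547,.0272,.046]); u=np.array([.9895,.1447,0]); v=np.array([-.1447,.9895,0])
p=proj([c+.023*i*u+.03*j*v for i,j in((1,1),(1,-1),(-1,-1),(-1,1))],"wrist",T); print(p)
cv2.polylines(a,[np.int32(p)],True,(0,0,255),1); cv2.imwrite("pics/w5.png",a)
E
```

```text
[[ 0.1441 -0.0117  0.9895  0.4515]
 [-0.9896 -0.0014  0.1441  0.0261]
 [-0.0003 -0.9999 -0.0117  0.1756]
 [ 0.      0.      0.      1.    ]] [ 0.058  -0.3507  0.3691] [-0.1056 -0.3154  2.073  -0.0026  1.3954 -0.2498]
[[309.954  165.4022]
 [307.6841 236.5079]
 [252.7148 236.2796]
 [251.0917 165.2898]]
```

View pics/w5.png

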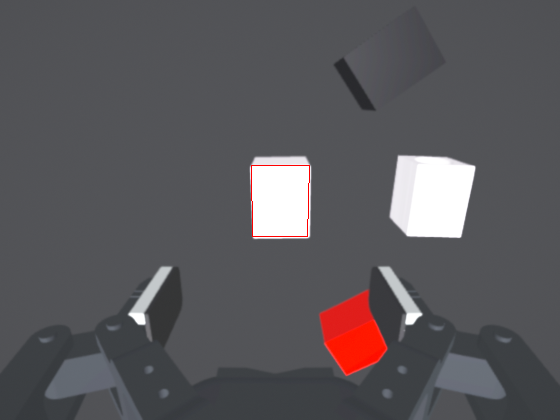

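The prediction overlays the adapter's top face at (280,201) to within about 2 px. Descending and gripping at mid-height.

Request:
{"name": "apply_moves", "arguments": {"moves": [[-1, -0.6, 0, 3.3, 0.7, 0, 0], [-1, 0, 8, 0, 0, 0, 0], [-1, 0, 14, 0, 0, 0, 0], [-1, 0, 14, 0, 0, 0, 0], [-1, 0, 14, 0, 0, 0, 0], [-1, 0, 14, 0, 0, 0, 0], [-1, 0, 14, 0, 0, 0, 0], [-1, 0, 14, 0, 0, 0, 0], [-1, 0, 14, 0, 0, 0, 0], [-1, 0, 14, 0, 0, 0, 0], [-1, 0, 10, 0, 0, 0, 0], [-1, 0, 8, 0, 0, 0, 0], [-1, 0, 6, 0, 0, 0, 0], [-1, 0, 4, 0, 0, 0, 0], [-1, 0, 2, 0, 0, 0, 0], [-1, 0, 0, 0, 0, 0, 0], [-1, 0, 0, 0, 0, 0, 0]]}}

```text
time: 16.1
tool_pos: [0.4558, 0.0272, 0.0266]
tool_rot: [0.535, -0.534, 0.463, -0.464]
contact_force: [-0.1, 0.2, -0.2]
gripper_width: 1.0
```

Request:
{"name": "apply_moves", "arguments": {"moves": [[-0.4, 0, 0, 0, 0, 0, 0], [-0.2, 0, 0, 0, 0, 0, 0], [0, 0, 0, 0, 0, 0, 0], [0.2, 0, 0, 0, 0, 0, 0], [1, 0, 0, 0, 0, 0, 0], [1, 0, 0, 0, 0, 0, 0], [1, 0, 0, 0, 0, 0, 0], [1, 0, 0, 0, 0, 0, 0], [1, 0, 0, 0, 0, 0, 0]]}}

```text
time: 17.0
tool_pos: [0.4558, 0.0272, 0.0267]
tool_rot: [0.535, -0.534, 0.463, -0.464]
contact_force: [1.0, -0.6, 4.6]
gripper_width: 0.534
```

Opening ≈45 mm, so the adapter is gripped. Lifting straight up.

Request:
{"name": "apply_moves", "arguments": {"moves": [[1, 0, -3, 0, 0, 0, 0], [1, 0, -6, 0, 0, 0, 0], [1, 0, -10, 0, 0, 0, 0], [1, 0, -15, 0, 0, 0, 0], [1, 0, -20, 0, 0, 0, 0], [1, 0, -20, 0, 0, 0, 0], [1, 0, -20, 0, 0, 0, 0], [1, 0, -20, 0, 0, 0, 0], [1, 0, -20, 0, 0, 0, 0], [1, 0, -20, 0, 0, 0, 0], [1, 0, -20, 0, 0, 0, 0], [1, 0, -20, 0, 0, 0, 0], [1, 0, -20, 0, 0, 0, 0], [1, 0, -20, 0, 0, 0, 0], [1, 0, -15, 0, 0, 0, 0], [1, 0, -8, 0, 0, 0, 0], [1, 0, -3, 0, 0, 0, 0], [1, 0, 0, 0, 0, 0, 0]]}}

```text
time: 18.8
tool_pos: [0.4548, 0.0272, 0.286]
tool_rot: [0.535, -0.534, 0.463, -0.464]
contact_force: [-0.4, 0.4, -3.9]
gripper_width: 0.532
```

```bash
python3 - <<'E'
from h import *
T=toolT(); s=manip.state(); print(T,s["contact_force"],s["joint_pos"],s["gripper_width"])
E
```

```text
[[ 0.1413  0.0013  0.99    0.4548]
 [-0.99    0.0003  0.1413  0.0272]
 [-0.0001 -1.      0.0013  0.286 ]
 [ 0.      0.      0.      1.    ]] [-0.4111  0.3574 -3.8636] [-0.1042 -0.3901  1.9449  0.0004  1.5856 -0.2459] 0.531688483837017
```

```bash
python3 - <<'E'
import numpy as np
from scipy.optimize import least_squares
D=[([1.021,.0533,1.6143],[.2607,.5674,.2491]),([-.0783,-.1715,1.9094],[.5167,.034,.2018]),([.3875,.0983,1.6819],[.5471,.3034,.1815]),([-.1056,-.3154,2.073],[.4515,.0261,.1756]),([-.1042,-.3901,1.9449],[.4548,.0272,.286])]
def f(p):
    L1,L2,d,h,be=p; o=[]
    for (a,b,c),(x,y,z) in D:
        r=L1*np.sin(b)+L2*np.sin(b+c+be); zz=h+L1*np.cos(b)+L2*np.cos(b+c+be)
        o+=[r*np.cos(a)-d*np.sin(a)-x,r*np.sin(a)+d*np.cos(a)-y,zz-z]
    return o
s=least_squares(f,[.4,.4,.07,0,0]); print(s.x,np.abs(s.fun).max())
L1,L2,d,h,be=s.x
for c in (.25,.3,.35):
  for j5 in (.2,.5):
    for j2 in (0,-.4,-.7,.3):
      q=np.pi/2-j5; print(c,j5,j2,q-j2,"r",L1*np.sin(j2)+L2*np.sin(q+be)+c,"z",h+c+L1*np.cos(j2)+L2*np.cos(q+be))
E
```

```text
[ 0.43318595  0.62028589  0.07411526 -0.02155456  0.16693634] 0.0016404889836114656
0.25 0.2 0 1.3707963267948966 r 0.8699468753313729 z 0.6821365758170368
0.25 0.2 -0.4 1.7707963267948967 r 0.7012563218053307 z 0.6479413077217951
0.25 0.2 -0.7 2.0707963267948966 r 0.5908808261896534 z 0.5802695159405616
0.25 0.2 0.3 1.0707963267948966 r 0.997962076013214 z 0.6627889705472103
0.25 0.5 0 1.0707963267948966 r 0.8361981749338367 z 0.8644275709988025
0.25 0.5 -0.4 1.4707963267948965 r 0.6675076214077945 z 0.8302323029035608
0.25 0.5 -0.7 1.7707963267948965 r 0.5571321257921171 z 0.7625605111223273
0.25 0.5 0.3 0.7707963267948965 r 0.9642133756156778 z 0.845079965728976
0.3 0.2 0 1.3707963267948966 r 0.9199468753313729 z 0.7321365758170368
0.3 0.2 -0.4 1.7707963267948967 r 0.7512563218053308 z 0.6979413077217951
0.3 0.2 -0.7 2.0707963267948966 r 0.6408808261896534 z 0.6302695159405616
0.3 0.2 0.3 1.0707963267948966 r 1.047962076013214 z 0.7127889705472104
0.3 0.5 0 1.0707963267948966 r 0.8861981749338368 z 0.9144275709988026
0.3 0.5 -0.4 1.4707963267948965 r 0.7175076214077944 z 0.8802323029035608
0.3 0.5 -0.7 1.7707963267948965 r 0.6071321257921172 z 0.8125605111223273
0.3 0.5 0.3 0.7707963267948965 r 1.0142133756156777 z 0.8950799657289761
0.35 0.2 0 1.3707963267948966 r 0.9699468753313729 z 0.7821365758170368
0.35 0.2 -0.4 1.7707963267948967 r 0.8012563218053307 z 0.7479413077217951
0.35 0.2 -0.7 2.0707963267948966 r 0.6908808261896533 z 0.6802695159405616
0.35 0.2 0.3 1.0707963267948966 r 1.0979620760132138 z 0.7627889705472103
0.35 0.5 0 1.0707963267948966 r 0.9361981749338367 z 0.9644275709988024
0.35 0.5 -0.4 1.4707963267948965 r 0.7675076214077945 z 0.9302323029035608
0.35 0.5 -0.7 1.7707963267948965 r 0.6571321257921172 z 0.8625605111223273
0.35 0.5 0.3 0.7707963267948965 r 1.0642133756156777 z 0.9450799657289759
```

Request:
{"name": "apply_moves", "arguments": {"moves": [[1, 0, 0, 0, 0, 0, -4], [1, 0, 0, 0, 0, 0, -8], [1, 0, 0, 0, 0, 0, -8], [1, 0, 0, 0, 0, 0, 0]]}}

```text
time: 19.2
tool_pos: [0.4537, 0.0293, 0.2835]
tool_rot: [-0.446, 0.608, -0.363, 0.547]
contact_force: [-0.1, 1.0, -3.6]
gripper_width: 0.532
```

```bash
python3 - <<'E'
from h import *
T=toolT(); s=manip.state(); print(T,s["contact_force"],s["joint_pos"],s["gripper_width"])
E
```

```text
[[ 0.138   0.0469  0.9893  0.4537]
 [-0.9298 -0.338   0.1457  0.0293]
 [ 0.3412 -0.94   -0.003   0.2835]
 [ 0.      0.      0.      1.    ]] [-0.1232  1.034  -3.5927] [ 0.0967 -0.3782  1.9658 -0.3481  1.541  -0.0419] 0.5323454026819904
```

```bash
cat > k.py <<'E'
from h import *
from scipy.optimize import least_squares
P=[.4332,.6203,.0741,-.0216,.1669]
ax=lambda a,v:R.from_rotvec(a*np.array(v,float))
def rot(j,s4):
    # local: X fwd,Y left,Z up ; pitch + about Y lowers
    q=j[1]+j[2]
    F=ax(j[0],[0,0,1])*ax(q,[0,1,0])*ax(s4*j[3],[0,0,1])*ax(j[4],[0,1,0])  # local Z = tool dir
    # at pitch pi, j6=0: tool x = -Y world ,tool y = Z local, tool z=fwd = -X local
    B=R.from_matrix(np.array([[0,0,-1],[-1,0,0],[0,1,0]]))
    return (F*B*ax(j[5],[0,1,0])).as_matrix()
def pos(j,c,s4):
    L1,L2,d,h,be=P; b,q=j[1],j[1]+j[2]+be
    r=L1*np.sin(b)+L2*np.sin(q); z=h+c+L1*np.cos(b)+L2*np.cos(q)
    return np.array([r*np.cos(j[0])-d*np.sin(j[0]),r*np.sin(j[0])+d*np.cos(j[0]),z])+c*rot(j,s4)[:,1]
E
python3 - <<'E'
from k import *
s=manip.state(); j=s["joint_pos"]; T=toolT()
for s4 in(1,-1): print(s4,rot(j,s4)); 
for c in np.arange(.1,.4,.05): print(c,pos(j,c,-1)-T[:3,3],pos(j,c,1)-T[:3,3])
E
```

```text
1 [[ 0.138   0.0469  0.9893]
 [-0.9298 -0.338   0.1457]
 [ 0.3412 -0.94   -0.003 ]]
-1 [[ 0.1266 -0.0189  0.9918]
 [-0.9318  0.3407  0.1255]
 [-0.3403 -0.94    0.0255]]
0.1 [-0.0149  0.1219 -0.0098] [-0.0084  0.0541 -0.0098]
0.15000000000000002 [-0.0159  0.139  -0.0068] [-0.006   0.0372 -0.0068]
0.20000000000000004 [-0.0168  0.156  -0.0038] [-0.0037  0.0203 -0.0038]
0.25000000000000006 [-0.0178  0.173  -0.0008] [-0.0013  0.0034 -0.0008]
0.30000000000000004 [-0.0187  0.1901  0.0022] [ 0.001  -0.0135  0.0022]
0.3500000000000001 [-0.0197  0.2071  0.0052] [ 0.0034 -0.0304  0.0052]
0.40000000000000013 [-0.0206  0.2242  0.0082] [ 0.0057 -0.0473  0.0082]
```

```bash
cat >> k.py <<'E'
C=.26
lo=np.array([-3.01,-1.01,.06,-1.02,.09,-3.14]); hi=np.array([3.01,2.22,2.58,4.17,2.62,3.14])
def ik(p,M,j0):
    f=lambda j:np.r_[(pos(j,C,1)-p)*5,(rot(j,1)-M).ravel()]
    return least_squares(f,np.clip(j0,lo+.01,hi-.01),bounds=(lo,hi))
def up(psi):
    y=np.array([np.cos(psi),np.sin(psi),0]);x=np.array([0,0,1.]);return np.c_[x,y,np.cross(x,y)]
E
python3 - <<'E'
from k import *
s=manip.state(); j=s["joint_pos"]; out=[]
for p in ([.5,-.1,.3],[.5,0,.3],[.55,-.2,.3],[.45,-.2,.3],[.5,-.1,.4]):
  for psi in range(-180,181,20):
    b=None
    for s0 in (j,[0,-.2,1.8,1.5,1.5,-1],[0,-.2,1.8,1.5,1.5,-2.5],[0,-.2,1.8,-.8,1.5,1],[0,-.2,1.8,1.5,1.5,1]):
        r=ik(np.array(p),up(np.radians(psi)),np.array(s0))
        if r.cost<1e-6:
            m=np.minimum(r.x-lo,hi-r.x)[[0,1,2,3,4,5]].min()
            if b is None or m>b[0]: b=(m,r.x)
    if b is not None and b[0]>.1: print(p,psi,round(b[0],2),b[1])
E
```

```text
[0.5, -0.1, 0.3] 40 0.3 [-0.9114 -0.2613  2.2783  1.5541  1.6057  2.6952]
[0.5, -0.1, 0.3] 60 0.5 [-0.872  -0.0226  2.0686  1.4061  1.8792  2.6407]
[0.5, -0.1, 0.3] 80 0.5 [-0.7928  0.1664  1.8678  1.2629  2.1159  2.5915]
[0.5, -0.1, 0.3] 100 0.28 [-0.6926  0.3165  1.6871  1.1118  2.3353  2.5215]
[0.5, 0, 0.3] 40 0.16 [-0.7241 -0.4563  2.416   1.6275  1.4334  2.7488]
[0.5, 0, 0.3] 60 0.37 [-0.7186 -0.1734  2.2066  1.4829  1.7451  2.6715]
[0.5, 0, 0.3] 80 0.52 [-0.6552  0.0454  1.9999  1.3369  1.9946  2.6165]
[0.5, 0, 0.3] 100 0.4 [-0.5624  0.2177  1.8081  1.1913  2.2189  2.5577]
[0.5, 0, 0.3] 120 0.19 [-0.4542  0.3521  1.6416  1.0237  2.4283  2.4636]
[0.55, -0.2, 0.3] -40 0.18 [-0.3053 -0.4257  2.3962  3.9584  0.5529  0.8345]
[0.55, -0.2, 0.3] -20 0.12 [-0.5784 -0.5314  2.4621  2.5562  0.424   2.1143]
[0.55, -0.2, 0.3] 0 0.18 [-0.8157 -0.426   2.3964  1.9218  0.8875  2.6161]
[0.55, -0.2, 0.3] 20 0.34 [-0.9343 -0.2081  2.2356  1.7004  1.3136  2.6681]
[0.55, -0.2, 0.3] 40 0.48 [-0.9545  0.0131  2.0331  1.5333  1.6436  2.6649]
[0.55, -0.2, 0.3] 60 0.49 [-0.9158  0.2081  1.8195  1.3903  1.921   2.6528]
[0.55, -0.2, 0.3] 80 0.45 [-0.8438  0.3746  1.6125  1.2612  2.1742  2.6283]
[0.55, -0.2, 0.3] 100 0.21 [-0.7528  0.5123  1.4261  1.1239  2.4137  2.5709]
[0.45, -0.2, 0.3] 20 0.19 [-1.1626 -0.4174  2.3907  1.594   1.5164  2.7385]
[0.45, -0.2, 0.3] 40 0.4 [-1.1389 -0.1425  2.1799  1.4487  1.8079  2.6604]
[0.45, -0.2, 0.3] 60 0.54 [-1.0653  0.0682  1.976   1.303   2.0475  2.6028]
[0.45, -0.2, 0.3] 80 0.35 [-0.9666  0.2331  1.7897  1.154   2.2657  2.5367]
[0.45, -0.2, 0.3] 100 0.15 [-0.8546  0.3604  1.6309  0.9747  2.469   2.4271]
[0.5, -0.1, 0.4] 40 0.22 [-0.9114 -0.4275  2.2158  1.5624  1.6086  2.9239]
[0.5, -0.1, 0.4] 60 0.29 [-0.872  -0.1711  2.0169  1.4725  1.9056  2.85  ]
[0.5, -0.1, 0.4] 80 0.34 [-0.7928  0.0348  1.8219  1.3729  2.1605  2.7955]
[0.5, -0.1, 0.4] 100 0.22 [-0.6926  0.1979  1.6441  1.265   2.3959  2.7357]
```

```bash
python3 - <<'E'
from k import *
s=manip.state(); j0=s["joint_pos"]; T=toolT()
for psi in (20,40,60,80,100):
 for p in ([.5,-.1,.3],[.5,0,.3],[.55,-.15,.3]):
  for pre in (0,20):   # pre: undo tilt first
    M0=T[:3,:3]@R.from_rotvec([0,0,np.radians(pre)]).as_matrix(); p0=T[:3,3]
    rv0=R.from_matrix(M0.T@up(np.radians(psi))).as_rotvec()
    for alt in (0,1):
        rv=rv0 if not alt else rv0*(1-2*np.pi/np.linalg.norm(rv0))
        N=int(np.ceil(np.degrees(np.linalg.norm(rv))/8)); j=ik(p0,M0,j0).x; ok=True;mg=9;vm=0
        for i in range(1,N+1):
            r=ik(p0+(np.array(p)-p0)*i/N,M0@R.from_rotvec(rv*i/N).as_matrix(),j)
            if r.cost>1e-5: ok=False;break
            vm=max(vm,np.abs(r.x-j).max()); j=r.x; mg=min(mg,np.minimum(j-lo,hi-j).min())
        if ok or i>N*.7: print(psi,p,pre,alt,ok,i,N,"rv/row",np.degrees(rv)/N,round(mg,2),round(vm,2),j)
E
```

```text
20 [0.5, -0.1, 0.3] 0 1 True 31 31 rv/row [-5.7981  4.0528  3.3187] 0.1 0.15 [-0.8716 -0.5627  2.4803  1.6943  1.2423  2.7743]
20 [0.5, -0.1, 0.3] 20 1 True 30 30 rv/row [-4.758   4.7502  3.8846] 0.1 0.17 [-0.8716 -0.5627  2.4803  1.6943  1.2423  2.7743]
20 [0.5, 0, 0.3] 0 1 False 31 31 rv/row [-5.7981  4.0528  3.3187] 0.02 0.17 [-0.6619 -0.6688  2.5644  1.7817  1.1593  2.6863]
20 [0.5, 0, 0.3] 20 1 False 30 30 rv/row [-4.758   4.7502  3.8846] 0.01 0.17 [-0.654  -0.6793  2.5745  1.8021  1.1397  2.6647]
20 [0.55, -0.15, 0.3] 0 0 False 13 15 rv/row [ 5.8258 -4.0722 -3.3345] 0.09 0.55 [-0.6835 -0.7195  2.4775  1.4743  0.73   -3.0104]
20 [0.55, -0.15, 0.3] 0 1 True 31 31 rv/row [-5.7981  4.0528  3.3187] 0.27 0.14 [-0.8556 -0.3053  2.3118  1.7312  1.2403  2.6791]
20 [0.55, -0.15, 0.3] 20 0 False 14 16 rv/row [ 4.8658 -4.8579 -3.9726] 0.13 0.38 [-0.7166 -0.682   2.4432  1.4244  0.817  -2.9534]
20 [0.55, -0.15, 0.3] 20 1 True 30 30 rv/row [-4.758   4.7502  3.8846] 0.27 0.14 [-0.8556 -0.3053  2.3118  1.7312  1.2403  2.6791]
40 [0.5, -0.1, 0.3] 0 1 True 29 29 rv/row [-6.105   4.2709  2.3979] 
[... 4903 characters left out ...]
5624  0.2177  1.8081  1.1913  2.2189  2.5577]
100 [0.5, 0, 0.3] 20 1 False 18 23 rv/row [ 5.5702 -5.5752  0.0705] 0.11 0.2 [-0.6953 -0.1782  2.1411  1.3017  1.7957 -3.0324]
100 [0.55, -0.15, 0.3] 0 0 True 23 23 rv/row [-6.3577  4.4559 -0.0535] 0.01 0.18 [-0.7018  0.454   1.5065  1.1429  2.3614  2.571 ]
100 [0.55, -0.15, 0.3] 0 1 False 17 23 rv/row [ 6.4595 -4.5273  0.0543] 0.08 0.27 [-0.8331 -0.1057  2.0576  1.2918  1.7231 -3.0647]
100 [0.55, -0.15, 0.3] 20 0 True 23 23 rv/row [-5.4922  5.497  -0.0695] 0.06 0.17 [-0.7018  0.454   1.5065  1.1429  2.3614  2.571 ]
100 [0.55, -0.15, 0.3] 20 1 False 18 23 rv/row [ 5.5702 -5.5752  0.0705] 0.06 0.21 [-0.8077  0.0502  1.9247  1.2464  1.8913 -3.0758]
```

I'll reach well-up with the tool pointing sideways along a single-axis turn. My kinematic check shows it stays at least 0.3 rad inside the joint limits.

Request:
{"name": "apply_moves", "arguments": {"moves": [[1, 0, 0, 0, 0, 0, 6], [1, 0, 0, 0, 0, 0, 8], [1, 0, 0, 0, 0, 0, 6], [1, 9, -5, 11, 0, 0, 0], [1, 13, -5, 16, 0, 0, 0], [1, 13, -5, 15, 0, 0, 0], [1, 0, 0, 0, -2.73, 2.73, 0.95], [1, 0, 0, 0, -5.46, 5.46, 1.91], [1, 0, 0, 0, -5.46, 5.46, 1.91], [1, 0, 0, 0, -5.46, 5.46, 1.91], [1, 0, 0, 0, -5.46, 5.46, 1.91], [1, 0, 0, 0, -5.46, 5.46, 1.91], [1, 0, 0, 0, -5.46, 5.46, 1.91], [1, 0, 0, 0, -5.46, 5.46, 1.91]]}}

```text
time: 20.6
tool_pos: [0.5021, -0.0024, 0.3009]
tool_rot: [0.178, -0.43, 0.808, -0.361]
contact_force: [0.6, 0.3, -3.2]
gripper_width: 0.53
```

```bash
python3 - <<'E'
from k import *
T=toolT(); s=manip.state(); print(T,s["contact_force"],s["joint_pos"],s["gripper_width"])
rv=R.from_matrix(T[:3,:3].T@up(np.radians(60))).as_rotvec(degrees=True); n=np.linalg.norm(rv); print(rv,rv*(1-360/n),n)
E
```

```text
[[-0.5671 -0.5666  0.5978  0.5021]
 [-0.8233  0.3692 -0.4311 -0.0024]
 [ 0.0236 -0.7367 -0.6758  0.3009]
 [ 0.      0.      0.      1.    ]] [ 0.5801  0.3279 -3.2289] [-0.2637  0.1383  1.5517  0.2528  2.1544  0.4108] 0.5304164327477376
[-100.4582  101.2062   34.8238] [ 145.9142 -147.0006  -50.5811] 146.78982960867432
```

Tracking well, with 146.8° left. I'll do 18 rows of the same turn.

Request:
{"name": "apply_moves", "arguments": {"moves": [[1, 0, 0, 0, -5.46, 5.5, 1.89], [1, 0, 0, 0, -5.46, 5.5, 1.89], [1, 0, 0, 0, -5.46, 5.5, 1.89], [1, 0, 0, 0, -5.46, 5.5, 1.89], [1, 0, 0, 0, -5.46, 5.5, 1.89], [1, 0, 0, 0, -5.46, 5.5, 1.89], [1, 0, 0, 0, -5.46, 5.5, 1.89], [1, 0, 0, 0, -5.46, 5.5, 1.89], [1, 0, 0, 0, -5.46, 5.5, 1.89], [1, 0, 0, 0, -5.46, 5.5, 1.89], [1, 0, 0, 0, -5.46, 5.5, 1.89], [1, 0, 0, 0, -5.46, 5.5, 1.89], [1, 0, 0, 0, -5.46, 5.5, 1.89], [1, 0, 0, 0, -5.46, 5.5, 1.89], [1, 0, 0, 0, -5.46, 5.5, 1.89], [1, 0, 0, 0, -5.46, 5.5, 1.89], [1, 0, 0, 0, -3, 3, 1], [1, 0, 0, 0, 0, 0, 0], [1, 0, 0, 0, 0, 0, 0]]}}

```text
time: 22.5
tool_pos: [0.5016, -0.0024, 0.3014]
tool_rot: [-0.626, 0.116, 0.762, 0.124]
contact_force: [-0.7, 0.7, -2.9]
gripper_width: 0.529
```

```bash
python3 - <<'E'
from k import *
T=toolT(); s=manip.state(); print(T,s["contact_force"],s["joint_pos"],s["gripper_width"])
rv=R.from_matrix(T[:3,:3].T@up(np.radians(60))).as_rotvec(degrees=True); print(rv)
E
```

```text
[[-0.1906  0.3314 -0.924   0.5016]
 [ 0.0218  0.9425  0.3335 -0.0024]
 [ 0.9814  0.0434 -0.1868  0.3014]
 [ 0.      0.      0.      1.    ]] [-0.7342  0.6944 -2.9399] [-0.6923 -0.0309  2.097   1.4366  1.9024  2.4434] 0.5286749991094912
[-10.3595  10.5149   3.4745]
```

Request:
{"name": "apply_moves", "arguments": {"moves": [[1, 0, 0, 0, -4.4, 4.5, 1.5], [1, 0, 0, 0, -4, 4, 1.3], [1, 0, 0, 0, -2, 2, 0.7], [1, 0, 0, 0, 0, 0, 0], [1, 0, 0, 0, 0, 0, 0]]}}

```text
time: 23.0
tool_pos: [0.5018, -0.0019, 0.3016]
tool_rot: [0.683, -0.183, -0.683, -0.182]
contact_force: [-0.2, 0.5, -2.3]
gripper_width: 0.531
```

```bash
python3 - <<'E'
from k import *
T=toolT(); s=manip.state(); print(T,s["contact_force"],s["joint_pos"],s["gripper_width"])
rv=R.from_matrix(T[:3,:3].T@up(np.radians(60))).as_rotvec(degrees=True); print(rv)
a=manip.grab_frame("scene"); t=manip.grab_frame("top"); w=manip.grab_frame("wrist")
x=proj(T[:3,3],"scene")[0].astype(int); y=proj(T[:3,3],"top")[0].astype(int); print(x,y)
cr=lambda m,c,h:cv2.resize(cv2.copyMakeBorder(m,80,80,80,80,0)[c[1]+80-h:c[1]+80+h,c[0]+80-h:c[0]+80+h],(380,380),interpolation=cv2.INTER_CUBIC)
cv2.imwrite("pics/f1.png",np.hstack([cr(a,x,38),cr(t,y,70)])); cv2.imwrite("pics/f1w.png",w);cv2.imwrite("pics/f1s.png",a)
E
```

```text
[[ 0.0004  0.4989 -0.8667  0.5018]
 [ 0.0006  0.8667  0.4989 -0.0019]
 [ 1.     -0.0007  0.      0.3016]
 [ 0.      0.      0.      1.    ]] [-0.1521  0.4741 -2.321 ] [-0.7205 -0.1759  2.2059  1.4814  1.7479  2.6745] 0.5309983803520121
[-0.0759 -0.0016 -0.0377]
[281  99] [249 240]
```

View pics/f1.png

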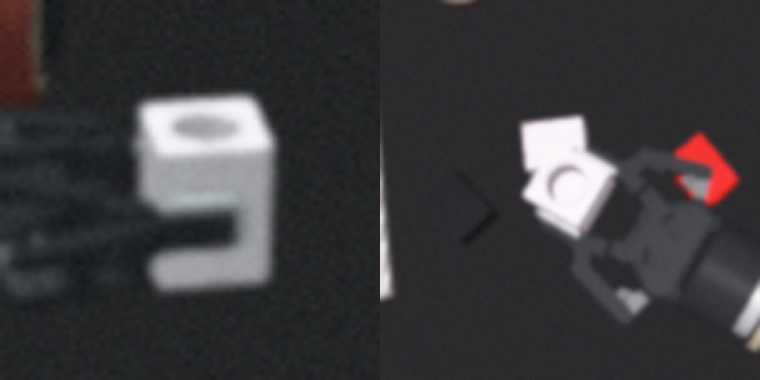

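The scene crop shows the well facing straight up at (206,127), and the top crop shows the round well too. Before handing in I'll overlay an upright box on the scene view to check for tilt in the grip, and check that nothing else moved.

```bash
python3 - <<'E'
from h import *
T=toolT(); a=cv2.imread("pics/f1s.png")
# hold offset: adapter centre 23mm vs TCP 26.7mm at grasp -> +3.7mm along tool y; well axis = tool x
B=lambda i,j,k:(T@[ .030*i,.0037+.023*j,.023*k,1])[:3]
P=proj([B(i,j,k) for i in(1,-1) for j,k in((1,1),(1,-1),(-1,-1),(-1,1))],"scene")
x=proj(T[:3,3],"scene")[0].astype(int)-38; s=7
c=cv2.resize(a[x[1]:x[1]+76,x[0]:x[0]+76],None,fx=s,fy=s,interpolation=cv2.INTER_CUBIC)
q=np.int32((P-x)*s+s/2)
for f in(q[:4],q[4:]): cv2.polylines(c,[f],True,(0,0,255),1)
for i in range(4): cv2.line(c,tuple(map(int,q[i])),tuple(map(int,q[i+4])),(0,0,255),1)
cv2.imwrite("pics/f2.png",c)
d=cv2.absdiff(a,cv2.imread("pics/scene0.png")).max(2)
for n,(u,v) in dict(bottle=(412,225),rack=(135,340),mouse=(123,265),otheradapter=(317,215),red=(261,232)).items(): print(n,np.percentile(d[v-12:v+12,u-12:u+12],[50,95]))
E
```

```text
bottle [3. 9.]
rack [2. 7.]
mouse [3. 7.]
otheradapter [ 3. 72.]
red [3. 7.]
```

View pics/f2.png

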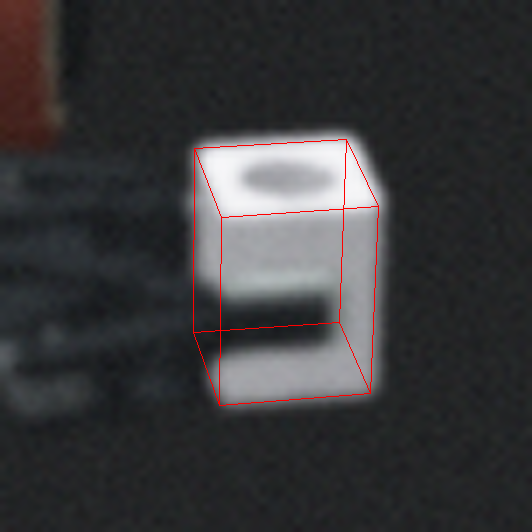

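The overlay matches the adapter to within 1 px in the original picture, so the adapter is upright. The bystanders are unchanged. The other adapter's picture differs only where the column lay. Handing in.

```bash
python3 - <<'E'
from h import *
s=manip.state(); print(s["time"],s["joint_vel"],s["gripper_width"],s["tool_pos"]); print(manip.job_done())
E
```

```text
23.15 [-0.0014 -0.0021  0.0053 -0.0006 -0.0013  0.0057] 0.533357777921294 [ 0.5018 -0.0019  0.3013]
the job is handed in; nothing more can be done
None
```

The job is done and handed in at about 23 s. The column lies flat in the tray, and the gripper is holding the near adapter well-up and still.

- **Column:** I gripped it at its bare middle, lowered it until the force showed contact and released it there. In the wrist picture taken after release, both its ends were where they should be.
- **Adapter:** The near adapter's well was visible at its -y end in the camera picture, so I did not need to feel for it. It is now about 0.27 m clear of the bench. The well axis is within about 0.1° of vertical by the tool pose, and an upright box drawn over the scene picture matched the adapter to within about 1 px.
- **Everything else:** The bottle, vial rack and mouse look unchanged between the first and last scene pictures. So does the other adapter, except where the column was lifted off it.

None of the last checks failed. Earlier, my first tilt of the held adapter, to the right, was heading for a joint limit. I backed it out in the air and turned it the other way. The last few degrees of that turn needed one extra correction.

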